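Lock the sample-tube tray in its dock with the long pin

TASK

Push the loaded tube tray all the way home in its steel dock, so that the hole in its tongue lines up with the bracket's holes above and below it. Then take the long locking pin out of the pin block and put it down through all three holes until its collar rests flat on the bracket. Leave the two short pins standing in the block.

Things in the scene. Friction and masses are not known exactly. Their poses are not given: they have to be found in the camera images.
- tray (a joint): how far the tube tray is drawn out of its dock (m): 0 = fully home against its stop, 0.065 = farthest out, towards the dock's -x. About 2 N of friction; stays where left. A tongue with a 30 mm square hole runs from its back into the dock's bracket: concentric with the bracket's two holes at 0, wholly shut off from them at 0.03 or more
- tray_tab (a point): centre of the front face of the tray's push tab, an upright steel plate 60 mm wide (y), 6 mm thick (x), reaching 11 to 61 mm above the bench (this point: 45 mm), at the tray's front. x is the direction to push the tray home, z up. Moves with the tray. From 45 mm behind it stand tubes with orange caps, tops 92 mm above the bench
- hole_top (a point): centre of the 30 mm square hole in the bracket's upper plate, on its top face, 95 mm above the bench. x is the direction in which the tray goes home, y across the dock, z up. Steel plate 70 (x) by 100 (y) by 6 mm. The tray's tongue passes below it, 60 to 65 mm above the bench. 148 mm (x) from the tab's front face when the tray is home
- hole_low (a point): centre of the 30 mm square hole in the bracket's lower plate, on its underside, 29 mm above the bench, straight below hole_top; the plate is 6 mm thick
- block: grey fixed pin block 250 (x) x 75 (y) x 40 mm, origin at the centre of its underside, x along the row of three sockets, which are 85 mm apart (the middle one at the centre) and 30 mm deep (13 mm square). One pin stands upright in each: the long pin's collar is 60 mm above the block's top, the short pins' 20 mm
- pin_grip (a point): centre of the long pin's grip, a black upright cylinder 22 mm in diameter, 48 mm high. Below it a steel collar 52 mm in diameter, 4 mm thick, its underside 28 mm below this point; then a steel rod 12 mm in diameter, 90 mm long, with a rounded tip. z up along the pin. 120 g. Stands in a socket of the block. With the collar on the bracket this point is 28 mm above hole_top
- pin_tip (a point): lower end of the long pin's rod, 118 mm below pin_grip
- short1_grip (a point): centre of the grip of one short pin: like the long pin but with a rod of 50 mm only, which does not reach the lower plate; it stands in the same pin block, in another socket
- short2_grip (a point): centre of the grip of the other short pin, same as the first
Things that resemble listed ones, but are neither listed nor needed, are in the scene too. Leave any blue look-alike of the part that bears pin_grip alone.

How it is judged (in metres and radians):
On the way, in this order (a step that is already met when the one before it is completed fails the run):
1. the tray is pushed home (value of joint tray below 0.008 m), for 0.2 s.
2. the long pin's tip has passed through all three holes (z of pin_tip in the frame of hole_low below -0.005 m and horizontal distance between pin_tip and hole_low below 0.016 m), for 0.2 s.
At the end, for the whole second after the job is handed in: Tray within 8 mm of home; long pin released and at rest through all three holes: tip 10 mm or more below the lower plate and within 16 mm of its hole's centre, grip within 18 mm of the upper hole's axis, collar within 8 mm of the bracket's top, upright within 10 degrees (value of joint tray below 0.008 m and z of pin_tip in the frame of hole_low below -0.01 m and horizontal distance between pin_tip and hole_low below 0.016 m and horizontal distance between pin_grip and hole_top below 0.018 m and z of pin_grip in the frame of hole_top below 0.036 m and angle between pin_grip's own z axis and vertical below 0.17 rad and linear speed of pin below 0.02 m/s); the robot touches nothing.
It fails at once if a short pin is moved by more than 40 mm (distance of any of short1_grip, short2_grip from where it was at the start of the episode above 0.04 m).
It also fails if it takes over 54 s, if anything falls off the work surface, if the arm or the gripper's body presses on something with over 40 N, if the wrist force passes 120 N, or if a joint passes its speed limit or range.

ROBOT

A 6-joint arm with a two-finger parallel gripper is mounted at the origin on the work surface. World frame = base frame: x ahead of the robot, y to its left, z up, the work surface at z = 0. Lengths are in m, angles in degrees, forces in N, time in s.
With the tool pointing down it reaches from about 0.25 to 0.725 m from the base axis. Payload 9.7 kg.
Tool frame: the origin (TCP) lies on the centre line of the jaws, within the pads' length; the fingertips stand 17 mm ahead of it and the grasp point (between the pads) lies 2 mm behind it (bot.tip_extent is the distance from the TCP to the fingertips, in m); z points along the fingers, y is the line along which they close (so a half turn about z gives the same grasp; the last joint's range is limited). The gripper opens to 85 mm and grips with 20 to 120 N. Pads are 22 mm wide; open, the fingers measure 114 mm over their backs; the gripper's body (76 mm by 85 mm) begins 54 mm behind the grasp point. The pads swing forward as they close: fully open they stand 13 mm farther back than shut.
Start: joints at [-64.687, 4.979, 10.078, 95.1, 0, 90], TCP at [0.235, -0.497, 0.248] pointing down, gripper open.
Joint ranges: [-179.16, 179.16], [-48.56, 103.87], [-65.8, 70.77], [-126.05, 130.52], [-82.76, 87.17], [-180, 180]. Speed limits (degrees/s): [127.2, 127.2, 147.25, 180, 180, 180].

INTERFACE

Orientations are given as [roll, pitch, yaw] about the fixed x, y, z axes, in that order (R = Rz(yaw) Ry(pitch) Rx(roll)).
In Python, from workcell import bot gives the robot as it stands.
- The arm moves only by the tool carry_out, never from a script. Its argument "moves" is text: rows parted by semicolons, each of 7 numbers parted by spaces: the shift along the tool's x, y, z in mm, then the turn, a rotation vector about the tool's x, y, z in degrees, then the finger opening in mm, from 0 to 85.4. A call has 1 to 20 rows; each row is the pose to reach, as a shift and turn from the pose commanded when the call began, along the tool's axes at that moment; what a row does not reach only later rows make up. A row lasts 1/10 s, in which the tool goes at most 50 mm and 8.59 degrees, less where a joint would pass 70% of its speed; a pose out of reach is approached as far as the arm can. A call with a gripper value outside its range is refused whole. The fingers move at their own pace and stop on an object; "force" is the grip in N (left out, the last holds). Time passes only in rows, so rows that repeat a pose let the fingers close. It gives the time, the measured TCP pose, the force, the opening and the grip force at its end, in the units of the state.
- bot.get_obs(): the state, without advancing time (a new reading comes with each control period).
- bot.camera(name): name is "scene" or "top" or "wrist"; returns a dict with "img" (400x640x3 uint8, red, green, blue), "mtx" (3x3 intrinsics, pixels), "position" and "orientation" of the camera in the world; the wrist camera has in their place "mount" (4x4, takes a point from camera to tool coordinates, whose origin is the TCP and whose axes are the flange's). Camera axes: x right, y up, looking along -z (the intrinsics and any distortion apply to the point x, -y, -z); pixel columns grow to the right and rows downward; lengths in m; the calibration is good to about 2 mm. A picture is of the moment at which its call begins: read the wrist's pose just before it. There is no depth.
- bot.job_done(): hands the job in; it is judged then, once.
The state is a dict: "time": time; "q": joint angles; "qd": joint speeds; "joint_efforts": joint torques, N m; "ee_pos": TCP position; "tcp_rot": TCP orientation; "wrist_force": force on the tool from outside, world axes, zero at the start; "torque": the same for the moment, N m; "opening": finger opening in m; "grasp_force": force on a finger pad.
Only numpy, scipy, OpenCV 4.12 (cv2) and the standard library are available. Lean on these libraries where they do the work, as an engineer would, in place of code of your own. Each camera call takes 0.05 s, during which the arm holds its last target. There are 200 camera calls.

## Working session

There is one attempt and no reset: what is moved stays moved. The work goes in short steps, Python scripts to look and compute and a tool call to move; the robot and the scene stay as the last step left them, time stands still between calls to the robot, and variables do not carry over. Pictures are saved under pics/ and viewed, at most 10 in all, crops included, and the job is handed in when it is done.

Besides the shell and the picture viewer there is one more tool, called in YAML: its name, and indented under it one key for each argument. carry_out: Moves the arm, as the interface text tells. Its arguments: {"type":"object","properties":{"moves":{"type":"string"},"force":{"type":"number"}},"required":["moves"]}

```bash
mkdir -p pics; ls
python3 - <<'E'
from workcell import bot
import cv2, pickle, numpy as np
o=bot.get_obs(); print({k:np.round(v,3) for k,v in o.items()})
d={}
for n in("scene","top"):
    c=bot.camera(n); d[n]=c; cv2.imwrite(f"pics/{n}0.png",c["img"][:,:,::-1])
    print(n,c["mtx"],c["position"],c["orientation"],[k for k in c])
    if "dist" in c: print(c["dist"])
pickle.dump(d,open("v0.pkl","wb"))
E
```

```text
pics
{'time': np.float64(0.0), 'q': array([-6.4686e+01,  5.0120e+00,  1.0036e+01,  9.5099e+01,  2.0000e-03,
        8.9999e+01]), 'qd': array([ 0.01 , -0.002, -0.064, -0.092,  0.035,  0.058]), 'joint_efforts': array([-0.0000e+00, -5.2039e+01,  4.6481e+01,  1.6000e-02,  0.0000e+00,
        0.0000e+00]), 'ee_pos': array([ 0.235, -0.497,  0.248]), 'tcp_rot': array([-1.79925e+02, -2.00000e-03,  2.53160e+01]), 'wrist_force': array([-0.104, -0.354, -0.297]), 'torque': array([ 0.012,  0.035, -0.034]), 'grasp_force': np.float64(0.0), 'opening': np.float64(0.086)}
scene [[374.9097657    0.         316.5874038 ]
 [  0.         374.9097657  200.26657958]
 [  0.           0.           1.        ]] [ 1.02654062 -0.46690465  0.73636569] [45.49342308 -1.17227356 50.17293268] ['img', 'mtx', 'position', 'orientation']
top [[482.28447115   0.         317.54573013]
 [  0.         482.28447115 202.68203436]
 [  0.           0.           1.        ]] [ 0.34286934 -0.04044177  1.17451051] [ 10.93716432  -0.68574325 -88.99329216] ['img', 'mtx', 'position', 'orientation']
```

View pics/scene0.png

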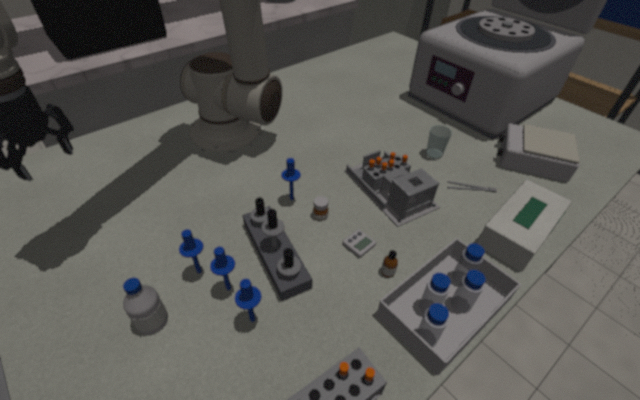

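View pics/top0.png

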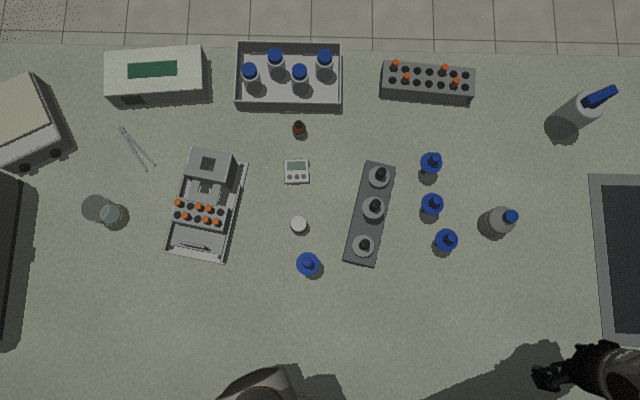

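The scene view shows the block's three black-gripped pins at (260,207), (272,220) and (288,260), with blue look-alikes around them. The dock with its orange-capped tray is near (395,180). In the top view the pins are at (380,173), (375,205) and (364,243), and the dock is at (205,205) with its bracket at (210,165). I'll choose between the three black pins from an enlarged crop.

```bash
cat > h.py <<'E'
import numpy as np, cv2, pickle
from scipy.spatial.transform import Rotation as Ro
def pose(c):
    return Ro.from_euler('xyz',c["orientation"],degrees=True).as_matrix(),np.array(c["position"])
def ray(c,uv):
    R,p=pose(c); m=c["mtx"]
    d=np.array([(uv[0]-m[0,2])/m[0,0],-(uv[1]-m[1,2])/m[1,1],-1]); return p,R@d
def plane(c,uv,z):
    p,d=ray(c,uv); return p+d*(z-p[2])/d[2]
def proj(c,P):
    R,p=pose(c); q=(np.atleast_2d(P)-p)@R; m=c["mtx"]
    return np.c_[m[0,2]-m[0,0]*q[:,0]/q[:,2], m[1,2]+m[1,1]*q[:,1]/q[:,2]]
def cross(c1,a,c2,b):
    p1,d1=ray(c1,a);p2,d2=ray(c2,b);d1/=np.linalg.norm(d1);d2/=np.linalg.norm(d2)
    t=np.linalg.lstsq(np.c_[d1,-d2],p2-p1,rcond=None)[0]
    A=p1+d1*t[0];B=p2+d2*t[1]; return (A+B)/2,np.linalg.norm(A-B)
E
python3 - <<'E'
from h import *
d=pickle.load(open("v0.pkl","rb"))
a=d["scene"]["img"][180:300,225:325]; b=d["top"]["img"][150:270,330:410]
e=d["top"]["img"][135:275,155:260]; f=d["scene"]["img"][135:225,335:445]
r=lambda x,s:cv2.resize(x,None,fx=s,fy=s,interpolation=cv2.INTER_CUBIC)
def pad(x): 
    y=np.zeros((600,400,3),np.uint8); y[:min(600,x.shape[0]),:min(400,x.shape[1])]=x[:600,:400]; return y
# crop 1: block scene (x4) | top (x4, 5)
cv2.imwrite("pics/c1.png",np.hstack([pad(r(a,4)),pad(r(b,5))])[:,:,::-1])
cv2.imwrite("pics/c2.png",np.hstack([pad(r(e,3.8)),pad(r(f,3.6))])[:,:,::-1])
E
```

```text
(no output)
```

View pics/c1.png

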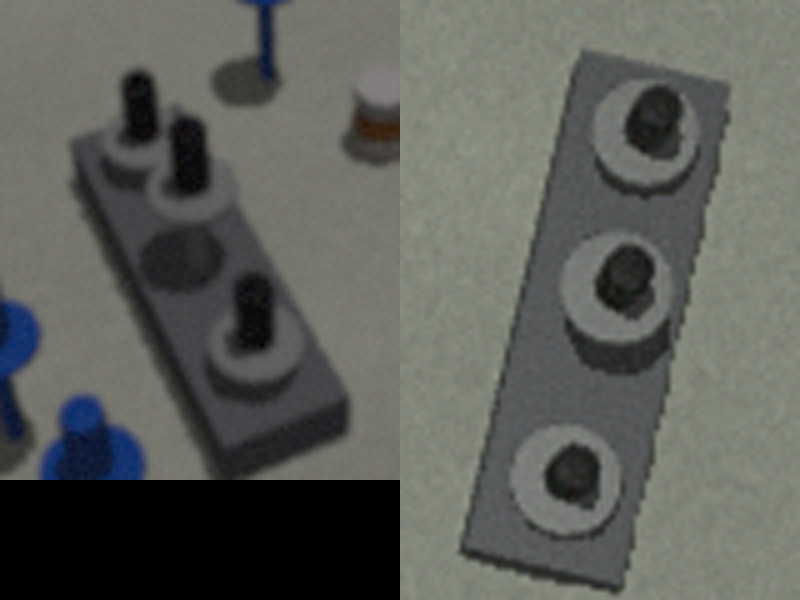

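View pics/c2.png

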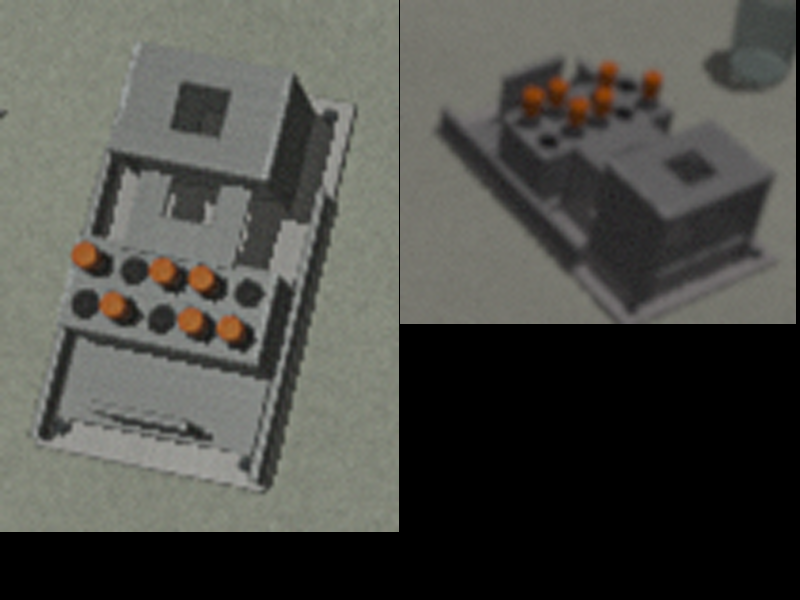

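The middle pin is the long one. Its collar stands well above the block, and its shadow falls clear on the block below. Collar centres in the top view are about (379,177), (373,207.5) and (362,246). The other two black pins sit low, so they are the short ones, and the blue ones are look-alikes. In the dock crop the bracket hole is near top-view pixel (208,163.5), and the tab's top edge is near (195,244).

Run:
```python
from h import *
d=pickle.load(open("v0.pkl","rb")); t=d["top"]; s=d["scene"]
g=lambda c:cv2.cvtColor(c["img"],cv2.COLOR_RGB2GRAY)
def blob(c,x0,x1,y0,y1,th,seed):
    m=(cv2.GaussianBlur(g(c),(3,3),0)[y0:y1,x0:x1]<th).astype(np.uint8)
    n,l,st,ce=cv2.connectedComponentsWithStats(m)
    k=min(range(1,n),key=lambda i:np.hypot(*(ce[i]+[x0,y0]-seed))+(1e3 if st[i,4]<15 else 0)); return ce[k]+[x0,y0],st[k]
h1,st=blob(t,198,218,152,175,85,(208,163.5)); print("hole top",h1,st)
h2,st2=blob(s,515-0,1,1,0,0,(0,0)) if 0 else blob(s,518-0-0,519,1,2,0,(0,0)) if 0 else blob(s,405,428,172,190,75,(416,181)); print("hole scene",h2,st2)
print("hole plane",plane(t,h1,.095),plane(s,h2,.095),"cross",cross(t,h1,s,h2))
C=[(379,177.2),(373.2,207.6),(362.8,246.2)];Z=[.064,.104,.064]
for c,z in zip(C,Z): print("collar top",plane(t,c,z))
# black grips: dark blobs 
for nm,c,box in(("top",t,(355,395,160,260)),("scene",s,(245,305,195,275))):
    x0,x1,y0,y1=box; m=(c["img"][y0:y1,x0:x1].max(2)<45).astype(np.uint8)
    n,l,stt,ce=cv2.connectedComponentsWithStats(m)
    for i in range(1,n):
        if stt[i,4]>15: print(nm,ce[i]+[x0,y0],stt[i]+[x0,y0,0,0,0])
# bracket plate corners & block corners (top view, from crop)
q=lambda p:(np.array(p)/3.8+[155,135])
K=[plane(t,q(p),.095) for p in[(140,43),(297,73),(268,180),(108,150)]]; print("bracket",np.round(K,4),[np.linalg.norm(K[i]-K[i-1]).round(4) for i in range(4)],"ctr",np.mean(K,0))
q=lambda p:((np.array(p)-[400,0])/5+[330,150])
B=[plane(t,q(p),.04) for p in[(583,50),(728,87),(622,585),(462,550)]]; print("block",np.round(B,4),[np.linalg.norm(B[i]-B[i-1]).round(4) for i in range(4)],"ctr",np.mean(B,0))
q=lambda p:(np.array(p)/3.8+[155,135])
for p in[(90,400),(185,422),(212,438)]: print("tab",plane(t,q(p),.061))
i=t["img"][225:262,165:240]; cv2.imwrite("pics/tab.png",cv2.resize(i,None,fx=10,fy=10,interpolation=cv2.INTER_CUBIC)[:,:,::-1])
```

```text
hole top [207.18181818 163.48484848] [  2   5  15  14 165]
hole scene [415.24719101 181.11235955] [ 4  5 14  9 89]
hole plane [0.63881354 0.20680463 0.095     ] [0.63922084 0.20674118 0.095     ] cross (array([0.6389809 , 0.20696089, 0.09468268]), np.float64(0.00021855401767634293))
collar top [ 0.62216837 -0.19470943  0.064     ]
collar top [ 0.54112929 -0.17555872  0.104     ]
collar top [ 0.45748773 -0.15618157  0.064     ]
top [380.3255814  173.72093023] [375 168  11  13  86]
top [374.67058824 205.36470588] [369 200  12  12  85]
top [373.23529412 221.64705882] [369 220   8   5  17]
top [364.18181818 244.66666667] [359 239  11  11  66]
scene [259.55833333 207.11666667] [256 198   9  18 120]
scene [271.63225806 219.23870968] [267 209  10  20 155]
scene [255.35 223.8 ] [251 220  10   7  40]
scene [257.37762238 249.67132867] [245 223  26  52 143]
scene [269.42105263 245.08133971] [260 237  21  16 209]
scene [287.84431138 257.84431138] [283 248  10  20 167]
bracket [[0.6793 0.2449 0.095 ]
 [0.6623 0.1481 0.095 ]
 [0.5949 0.1621 0.095 ]
 [0.6116 0.2597 0.095 ]] [np.float64(0.0694), np.float64(0.0983), np.float64(0.0688), np.float64(0.0989)] ctr [0.63703582 0.20368557 0.095     ]
block [[ 0.6708 -0.168   0.04  ]
 [ 0.6536 -0.2387  0.04  ]
 [ 0.4118 -0.1858  0.04  ]
 [ 0.4267 -0.1108  0.04  ]] [np.float64(0.2507), np.float64(0.0727), np.float64(0.2476), np.float64(0.0765)] ctr [ 0.54071094 -0.17583942  0.04      ]
tab [0.46352814 0.2690298  0.061     ]
tab [0.45124102 0.21064492 0.061     ]
tab [0.4418553  0.19373541 0.061     ]
```

View pics/tab.png

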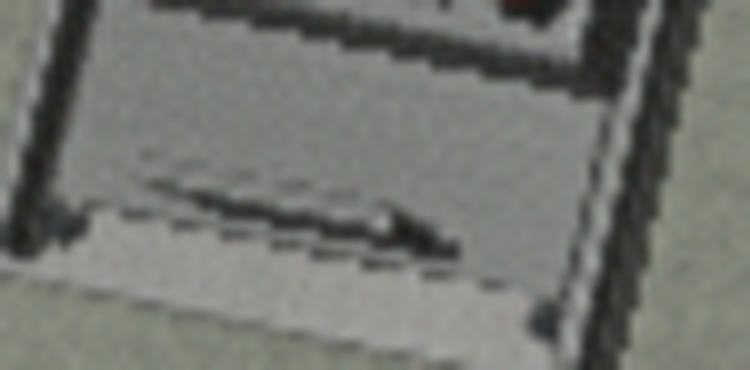

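The tab crop shows the tab's top edge as a thin strip from about (179,240.5) to (204,246). That puts it at about (0.457, 0.240), about 60 mm wide with the dock at yaw ≈ -11.5°. The tray is therefore about 36 mm out. Next I move in front of the tab with the fingers closed.

carry_out:
  moves: "480 -598 0 0 0 37 0;480 -598 0 0 0 37 0;480 -598 0 0 0 37 0;480 -598 0 0 0 37 0;480 -598 0 0 0 37 0;480 -598 0 0 0 37 0;480 -598 0 0 0 37 0;480 -598 0 0 0 37 0;480 -598 0 0 0 37 0;480 -598 0 0 0 37 0;480 -598 0 0 0 37 0;480 -598 0 0 0 37 0;480 -598 0 0 0 37 0;480 -598 0 0 0 37 0;480 -598 0 0 0 37 0;480 -598 0 0 0 37 0;480 -598 0 0 0 37 0;480 -598 0 0 0 37 0;480 -598 0 0 0 37 0;480 -598 0 0 0 37 0"
  force: 40

```text
time: 2.1
ee_pos: [0.3637, -0.0464, 0.2483]
tcp_rot: [-177.9, 0.1, -8.8]
wrist_force: [-0.1, 0.7, -0.1]
opening: -0.0
grasp_force: 0.0
```

Run:
```python
from h import *
d=pickle.load(open("v0.pkl","rb")); t=d["top"]; s=d["scene"]
# grip centres: rough
print(cross(t,(374.67,205.36),s,(271.63,217)))
print(plane(t,(374.67,205.36),.14),plane(s,(271.63,219.24),.128))
```

```text
(array([ 0.54112082, -0.17481512,  0.13272066]), np.float64(0.0008921253062509412))
[ 0.53950367 -0.17425362  0.14      ] [ 0.54307446 -0.17600101  0.128     ]
```

carry_out:
  moves: "2 -299 0 0 0 3 0;2 -299 0 0 0 3 0;2 -299 0 0 0 3 0;2 -299 0 0 0 3 0;2 -299 0 0 0 3 0;2 -299 0 0 0 3 0;2 -299 0 0 0 3 0;2 -299 0 0 0 3 0;2 -299 0 0 0 3 0;2 -299 0 0 0 3 0;2 -299 0 0 0 3 0;2 -299 0 0 0 3 0;2 -299 0 0 0 3 0;2 -299 0 0 0 3 0"

```text
time: 3.5
ee_pos: [0.3663, -0.0372, 0.2586]
tcp_rot: [-175.8, 0.2, -8.8]
wrist_force: [1.0, -0.4, -0.8]
opening: 0.0002
grasp_force: 0.0
```

Run:
```python
from workcell import bot
import numpy as np,cv2
o=bot.get_obs(); print({k:np.round(v,3) for k,v in o.items()})
c=bot.camera("scene"); cv2.imwrite("pics/s1.png",c["img"][:,:,::-1])
```

```text
{'time': np.float64(3.5), 'q': array([ -8.889, -19.223, -10.596,  98.845,   4.24 , 179.942]), 'qd': array([-0.036,  0.129,  0.246,  0.062,  0.08 , -0.038]), 'joint_efforts': array([-1.0000e-03, -2.4994e+01,  4.5883e+01,  3.7000e-02,  2.4000e-01,
       -0.0000e+00]), 'ee_pos': array([ 0.366, -0.037,  0.259]), 'tcp_rot': array([-175.76 ,    0.214,   -8.831]), 'wrist_force': array([ 0.962, -0.364, -0.8  ]), 'torque': array([-0.098,  0.045, -0.032]), 'grasp_force': np.float64(0.0), 'opening': np.float64(0.0)}
```

View pics/s1.png

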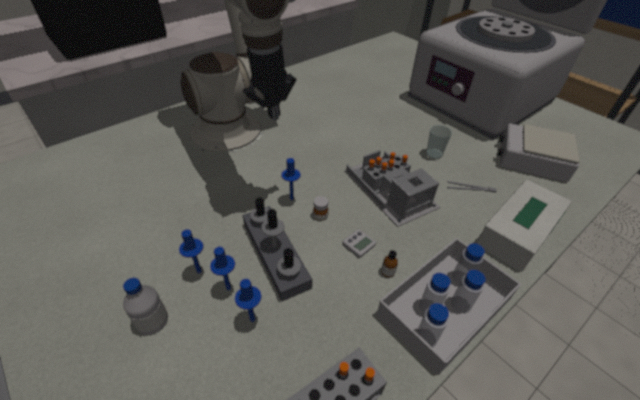

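The picture shows the gripper stopped near pixel (268,95), clear of everything. Joint 6 is at its 180° limit, so I'll use the equivalent half-turned yaw of about 168.

carry_out:
  moves: "0 0 0 -1 0 -9 0;0 0 0 -2 0 -17 0;0 0 0 -3 0 -26 0;0 -30 0 -4 0 -34 0;0 -60 0 -4 0 -43 0;0 -90 0 -4 0 -51 0;0 -120 0 -4 0 -60 0;0 -150 0 -4 0 -68 0;0 -180 0 -4 0 -77 0;0 -210 0 -4 0 -86 0;0 -240 0 -4 0 -94 0;0 -270 0 -4 0 -103 0;2 -290 0 -4 0 -112 0;2 -290 0 -4 0 -120 0;2 -290 0 -4 0 -129 0;2 -290 0 -4 0 -137 0;2 -290 0 -4 0 -146 0;2 -290 0 -4 0 -154 0;2 -290 0 -4 0 -163 0;2 -290 0 -4 0 -170 0"

```text
time: 5.55
ee_pos: [0.4127, 0.2482, 0.28]
tcp_rot: [175.6, 1.7, 161.4]
wrist_force: [-0.9, 0.4, -0.1]
opening: 0.0001
grasp_force: 0.0
```

```bash
cat >> h.py <<'E'
def rel(xyz,ypr_yaw,obs):
    """shift (mm) & rotvec (deg) in tool axes to reach xyz, tool down with yaw"""
    R=Ro.from_euler('xyz',obs["tcp_rot"],degrees=True)
    T=Ro.from_euler('xyz',[180,0,ypr_yaw],degrees=True)
    return np.round(R.inv().apply(np.array(xyz)-obs["ee_pos"])*1000,1),np.round((R.inv()*T).as_rotvec(degrees=True),1)
E
python3 - <<'E'
from workcell import bot
from h import *
o=bot.get_obs(); print(o["time"],o["q"].round(1),o["ee_pos"],o["tcp_rot"])
print(rel([.413,.249,.16],168.3,o))
E
```

```text
5.55 [30.1 -7.9  0.9 94.3  1.6 48.8] [0.41272281 0.24822744 0.27996131] [175.63438888   1.73693347 161.38422549]
(array([  3.6,  -8.3, 119.6]), array([ 4.3,  2. , -6.8]))
```

carry_out:
  moves: "2 -4 40 2 1 -3 0;4 -8 80 4 2 -7 0;4 -8 120 4 2 -7 0;4 -8 120 4 2 -7 0;4 -8 120 4 2 -7 0;4 -8 120 4 2 -7 0"

```text
time: 6.15
ee_pos: [0.4135, 0.2499, 0.1623]
tcp_rot: [179.6, 0.1, 168.1]
wrist_force: [-0.1, 0.2, -0.3]
opening: 0.0001
grasp_force: 0.0
```

Run:
```python
from workcell import bot
from h import *
o=bot.get_obs(); print(o["time"],o["ee_pos"],o["tcp_rot"])
print(rel([.413,.249,.057],168.3,o))
u=np.array([np.cos(np.radians(-11.7)),np.sin(np.radians(-11.7))]); print("along",(np.array([.639,.2068])-o["ee_pos"][:2])@u, "lat",(np.array([.639,.2068])-o["ee_pos"][:2])@[-u[1],u[0]])
```

```text
6.15 [0.41354194 0.24989772 0.16234902] [1.79605222e+02 1.46441514e-01 1.68104478e+02]
(array([  0.6,  -1.7, 105.3]), array([ 0.4,  0.1, -0.2]))
along 0.229513347099381 lat 0.0035177577420356836
```

carry_out:
  moves: "0 -2 40 0 0 0 0;0 -2 80 0 0 0 0;0 -2 105 0 0 0 0;0 -2 105 0 0 0 0;-12 -2 105 0 0 0 0;-20 -2 105 0 0 0 0;-28 -2 105 0 0 0 0;-35 -2 105 0 0 0 0;-42 -2 105 0 0 0 0;-48 -2 105 0 0 0 0;-54 -2 105 0 0 0 0;-59 -2 105 0 0 0 0;-62 -2 105 0 0 0 0;-62 -2 105 0 0 0 0"

```text
time: 7.55
ee_pos: [0.4735, 0.235, 0.0546]
tcp_rot: [179.8, 0.0, 168.1]
wrist_force: [-0.2, 0.3, 0.5]
opening: 0.0002
grasp_force: 0.0
```

carry_out:
  moves: "-2 0 0 0 0 0 0;-4 0 0 0 0 0 0;-6 0 0 0 0 0 0"

```text
time: 7.85
ee_pos: [0.4789, 0.2339, 0.0546]
tcp_rot: [179.8, -0.0, 168.1]
wrist_force: [-2.2, 1.3, -1.1]
opening: 0.0002
grasp_force: 1.1
```

Run:
```python
from workcell import bot
from h import *
o=bot.get_obs();print(o["wrist_force"])
t=bot.camera("top"); w=bot.camera("wrist")
i=cv2.resize(t["img"][145:265,160:255],None,fx=4,fy=4,interpolation=cv2.INTER_CUBIC)
j=np.zeros((480,400,3),np.uint8); j[:250]=cv2.resize(w["img"],(400,250))
cv2.imwrite("pics/p1.png",np.hstack([i,j])[:,:,::-1])
```

```text
[-2.17886812  1.32464965 -1.10628089]
```

View pics/p1.png

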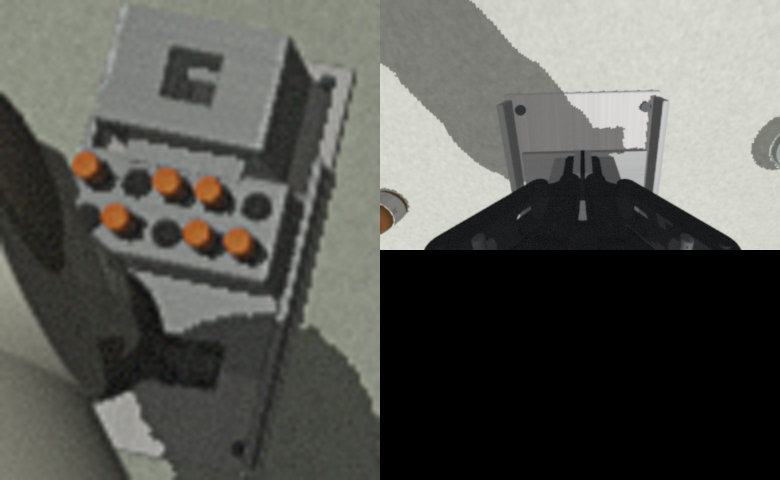

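The tray is moving, pushed with about 2.5 N, and the tongue now shows through the bracket hole. I'll keep pushing until it meets the stop.

carry_out:
  moves: "-3 0 0 0 0 0 0;-5 0 0 0 0 0 0;-5 0 0 0 0 0 0"

```text
time: 8.25
ee_pos: [0.4822, 0.2333, 0.0546]
tcp_rot: [179.7, -0.2, 168.2]
wrist_force: [-12.8, 3.3, 4.6]
opening: 0.0004
grasp_force: 6.4
```

carry_out:
  moves: "-2 0 0 0 0 0 0;-4 0 0 0 0 0 0;-4 0 0 0 0 0 0"

```text
time: 8.55
ee_pos: [0.4824, 0.2332, 0.0545]
tcp_rot: [179.7, -0.7, 168.3]
wrist_force: [-33.9, 6.9, 18.0]
opening: -0.0
grasp_force: 17.7
```

carry_out:
  moves: "20 0 0 0 0 0 0;40 0 0 0 0 0 0;45 0 -40 0 0 0 0;45 0 -80 0 0 0 30;45 0 -130 0 0 0 70;45 0 -180 0 0 0 85;45 0 -180 0 0 0 85"

```text
time: 9.25
ee_pos: [0.4457, 0.2414, 0.2422]
tcp_rot: [179.3, 0.5, 168.1]
wrist_force: [-0.3, -0.7, -0.7]
opening: 0.0581
grasp_force: 0.0
```

Run:
```python
from workcell import bot
from h import *
o=bot.get_obs(); print(o["time"],o["ee_pos"],o["tcp_rot"])
print(rel([.541,-.175,.235],167.5,o))
t=bot.camera("top")
i=cv2.resize(t["img"][145:265,160:255],None,fx=4,fy=4,interpolation=cv2.INTER_CUBIC)
cv2.imwrite("pics/p2.png",i[:,:,::-1])
```

```text
9.25 [0.44565052 0.24143876 0.24219718] [179.34556654   0.50699782 168.10813031]
(array([-179. , -387.9,    4.4]), array([0.7, 0.5, 0.6]))
```

View pics/p2.png

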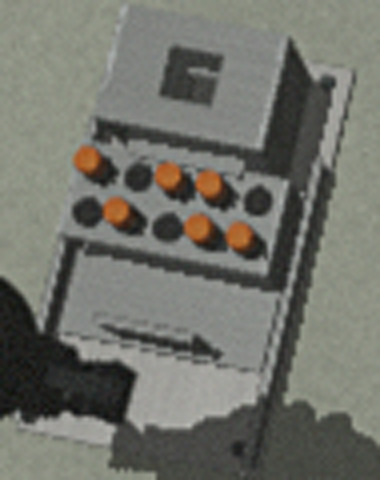

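The tab strip is now near (196,228), and the crop shows the tongue under the bracket. It moved as expected and met a hard stop at 34 N. Next I go above the long pin.

carry_out:
  moves: "-15 -30 0 0 0 0 85;-30 -65 0 0 0 0 85;-48 -105 0 0 0 0 85;-66 -145 0 0 0 0 85;-84 -183 0 0 0 0 85;-102 -222 0 0 0 0 85;-120 -260 0 0 0 0 85;-138 -300 0 0 0 0 85;-156 -338 0 0 0 0 85;-170 -370 2 0 0 0 85;-179 -388 4 1 0 1 85;-179 -388 4 1 0 1 85;-179 -388 4 1 0 1 85;-179 -388 4 1 0 1 85"

```text
time: 10.7
ee_pos: [0.5388, -0.1748, 0.2289]
tcp_rot: [-179.3, -0.0, 167.2]
wrist_force: [0.1, 0.5, -0.6]
opening: 0.0853
grasp_force: 0.0
```

Run:
```python
from workcell import bot
from h import *
d=pickle.load(open("v0.pkl","rb")); T=d["top"]
H=np.array([.639,.2068,.095]); u=np.array([np.cos(np.radians(-11.7)),np.sin(np.radians(-11.7)),0])
for a,b in(((179,240.5),(204,246)),((185,226.5),(210,232))):
    m=(plane(T,a,.061)+plane(T,b,.061))/2; print("tab dist",(H-m)@u)
o=bot.get_obs(); print(o["time"],o["ee_pos"],o["tcp_rot"],o["q"].round(1))
print(rel([.541,-.175,.126],167.5,o))
w=bot.camera("wrist"); M=np.array(w["mount"]); print(w["mtx"][0],M.round(4))
# predict pin grip top (z .152) in the wrist image
R=Ro.from_euler('xyz',o["tcp_rot"],degrees=True).as_matrix()
def pw(P):
    p=np.linalg.inv(M)@np.r_[R.T@(P-o["ee_pos"]),1]; m=w["mtx"]
    return m[0,2]-m[0,0]*p[0]/p[2], m[1,2]+m[1,1]*p[1]/p[2]
im=w["img"].copy()
for P in([.541,-.175,.152],[.541,-.175,.104]):
    x=pw(np.array(P)); print(x); cv2.drawMarker(im,tuple(int(round(v)) for v in x),(255,0,0),0,10)
cv2.imwrite("pics/w1.png",im[:,:,::-1])
```

```text
tab dist 0.1845865179415301
tab dist 0.15011848342773046
10.7 [ 0.53877743 -0.17478531  0.2288955 ] [-1.79272849e+02 -3.00757172e-03  1.67182062e+02] [-17.6   6.8   9.9  93.   -0.7  -4.8]
(array([ -2.2,   1.6, 102.9]), array([-0.7, -0. , -0.3]))
[296.05540682   0.         323.75370514] [[ 4.000e-04  9.495e-01  3.137e-01  8.230e-02]
 [ 1.000e+00 -3.000e-04 -5.000e-04 -8.000e-04]
 [-4.000e-04  3.137e-01 -9.495e-01 -1.263e-01]
 [ 0.000e+00  0.000e+00  0.000e+00  1.000e+00]]
(np.float64(326.4183543147943), np.float64(218.56722444520346))
(np.float64(326.61942821358343), np.float64(197.9169078544184))
```

View pics/w1.png

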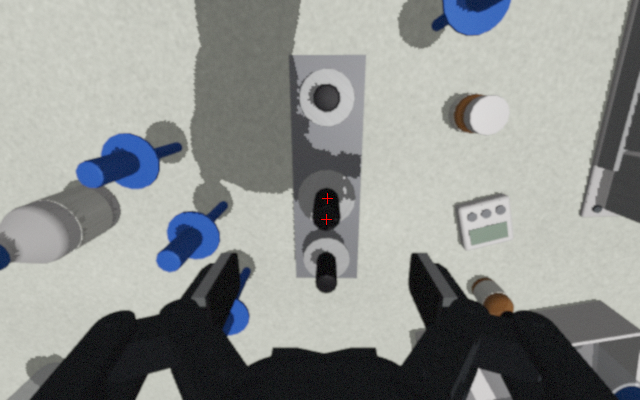

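The wrist view shows the long pin's grip at (326,210), on the predicted marks (red crosses), with both fingers clear of its neighbours. I'll descend and grip.

carry_out:
  moves: "-2 2 30 0 0 0 60;-2 2 60 0 0 0 60;-2 2 85 0 0 0 60;-2 2 102 0 0 0 60;-2 2 102 0 0 0 60;-2 2 102 0 0 0 40;-2 2 102 0 0 0 20;-2 2 102 0 0 0 10;-2 2 102 0 0 0 10;-2 2 102 0 0 0 10;-2 2 102 0 0 0 10;-2 2 102 0 0 0 10"
  force: 60

```text
time: 11.95
ee_pos: [0.5417, -0.1755, 0.1285]
tcp_rot: [-179.3, 0.2, 167.1]
wrist_force: [1.0, 2.4, 6.8]
opening: 0.021
grasp_force: 58.4
```

carry_out:
  moves: "0 0 -10 0 0 0 10;0 0 -25 0 0 0 10;0 0 -45 0 0 0 10;0 0 -70 0 0 0 10;0 0 -100 0 0 0 10;0 0 -130 0 0 0 10;0 0 -150 0 0 0 10;0 0 -150 0 0 0 10"

```text
time: 12.75
ee_pos: [0.5419, -0.1743, 0.2812]
tcp_rot: [-179.2, 0.3, 167.1]
wrist_force: [0.2, 0.0, -1.6]
opening: 0.0204
grasp_force: 58.6
```

Run:
```python
from workcell import bot
from h import *
o=bot.get_obs(); print(o["time"],o["ee_pos"],o["tcp_rot"],o["opening"],o["wrist_force"],o["q"].round(1))
print(rel([.639,.2068,.275],168.3,o))
```

```text
12.75 [ 0.54192584 -0.17428467  0.28115099] [-179.20179784    0.31953465  167.10302898] 0.020377176649743537 [ 0.2283546   0.01211295 -1.56182565] [-17.5   8.2  17.3  98.7  -0.8  -4.6]
(array([ -9.5, 393.2,   0.7]), array([-0.8,  0.3, -1.2]))
```

carry_out:
  moves: "0 15 0 0 0 0 10;0 40 0 0 0 0 10;-1 70 0 0 0 0 10;-2 105 0 0 0 0 10;-3 140 0 0 0 0 10;-4 175 0 0 0 0 10;-5 210 0 0 0 0 10;-6 245 0 0 0 0 10;-7 280 0 0 0 0 10;-8 315 0 0 0 0 10;-9 345 0 -1 0 -1 10;-9 370 0 -1 0 -1 10;-9 385 0 -1 0 -1 10;-9 393 0 -1 0 -1 10;-9 393 0 -1 0 -1 10;-9 393 0 -1 0 -1 10;-9 393 0 -1 0 -1 10"

```text
time: 14.45
ee_pos: [0.6377, 0.2062, 0.2722]
tcp_rot: [179.7, 0.0, 168.1]
wrist_force: [0.1, -0.2, -1.0]
opening: 0.0205
grasp_force: 58.7
```

Run:
```python
from workcell import bot
from h import *
o=bot.get_obs(); print(o["time"],o["ee_pos"],o["tcp_rot"],o["opening"],o["wrist_force"],o["q"].round(1))
print(rel([.639,.2068,.14],168.3,o))
s=bot.camera("scene"); w=bot.camera("wrist")
i=cv2.resize(s["img"][60:230,320:460],None,fx=2.8,fy=2.8,interpolation=cv2.INTER_CUBIC)
j=np.zeros((i.shape[0],400,3),np.uint8); j[:250]=cv2.resize(w["img"],(400,250))
cv2.imwrite("pics/p3.png",np.hstack([i,j])[:,:,::-1])
R=Ro.from_euler('xyz',o["tcp_rot"],degrees=True).as_matrix()
tip=o["ee_pos"]-R[:,2]*0-np.array([0,0,0])+R[:,2]*.116; print("expected tip",tip,"px",proj(s,tip),"hole px",proj(s,[.639,.2068,.095]))
```

```text
14.45 [0.6377319  0.20621147 0.27218623] [1.79741878e+02 2.32876440e-02 1.68052266e+02] 0.02046500648352712 [ 0.10171924 -0.21862864 -0.96380664] [ 17.8  23.6  35.2 101.4   0.2  29.8]
(array([ -1.1,   0.2, 132.2]), array([ 0.3,  0. , -0.2]))
expected tip [0.63788621 0.20671297 0.15618742] px [[419.86795131 162.38677518]] hole px [[415.19527587 181.05873478]]
```

View pics/p3.png

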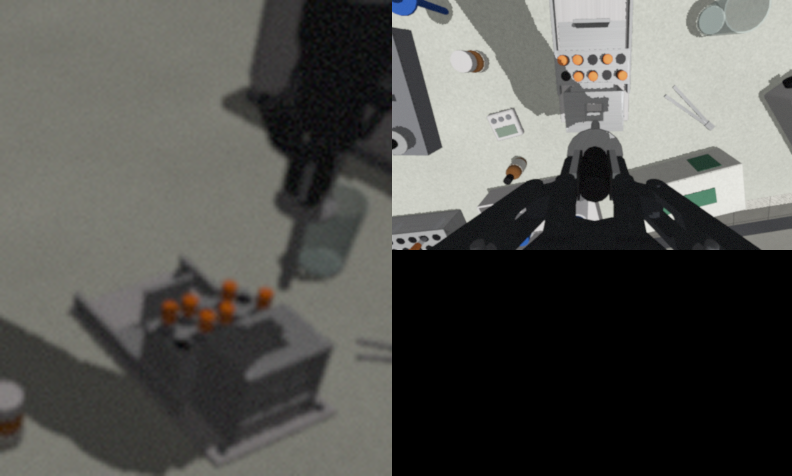

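The scene crop shows the pin upright with its tip near full-image (422,162); I expected (420,162). The wrist view shows the rod tip near full-image (325,195), over the bracket. I'll check the tip offset before lowering.

Run:
```python
from workcell import bot
from h import *
o=bot.get_obs(); w=bot.camera("wrist"); s=bot.camera("scene"); M=np.array(w["mount"])
R=Ro.from_euler('xyz',o["tcp_rot"],degrees=True).as_matrix(); m=w["mtx"]
def pw(P):
    p=np.linalg.inv(M)@np.r_[R.T@(np.array(P)-o["ee_pos"]),1]
    return np.round([m[0,2]-m[0,0]*p[0]/p[2], m[1,2]+m[1,1]*p[1]/p[2]],1)
tip=o["ee_pos"]+R[:,2]*.116
print("tip",pw(tip),"hole",pw([.639,.2068,.095]))
a=cv2.resize(w["img"][150:230,270:380],None,fx=3.6,fy=3.6,interpolation=cv2.INTER_CUBIC)
b=cv2.resize(s["img"][120:200,380:460],None,fx=3.6,fy=3.6,interpolation=cv2.INTER_CUBIC)
cv2.imwrite("pics/p4.png",np.hstack([a,b])[:,:,::-1])
```

```text
tip [324.5 198.8] hole [324.3 181.1]
```

View pics/p4.png

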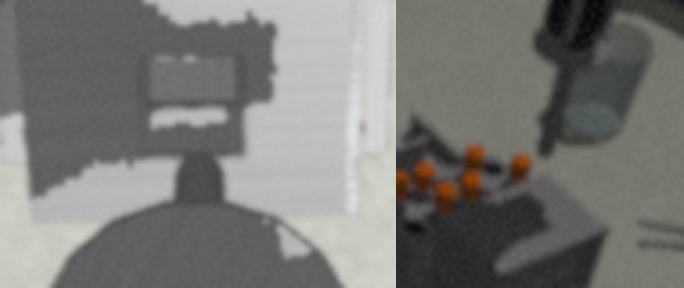

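The lower plate's hole shows through the other two, and the visible strips (8 mm of tongue) match a fully home tray. The tip is centred to about 2 mm, so I'm lowering the pin.

carry_out:
  moves: "0 0 20 0 0 0 10;0 0 40 0 0 0 10;0 0 55 0 0 0 10;0 0 68 0 0 0 10;0 0 80 0 0 0 10;0 0 92 0 0 0 10;0 0 104 0 0 0 10;0 0 114 0 0 0 10;0 0 124 0 0 0 10;0 0 134 0 0 0 10;0 0 140 0 0 0 10;0 0 144 0 0 0 10;0 0 144 0 0 0 10"

```text
time: 15.95
ee_pos: [0.6378, 0.2078, 0.1274]
tcp_rot: [179.8, -0.0, 168.1]
wrist_force: [-0.9, 0.2, -1.9]
opening: 0.0207
grasp_force: 58.7
```

carry_out:
  moves: "0 0 2 0 0 0 10;0 0 3 0 0 0 10;0 0 3 0 0 0 10;0 0 3 0 0 0 10"

```text
time: 16.35
ee_pos: [0.638, 0.2079, 0.1251]
tcp_rot: [179.7, 0.0, 168.1]
wrist_force: [-0.7, -0.6, -0.8]
opening: 0.0206
grasp_force: 58.7
```

Nearly down, so I'll release slowly and then retreat upward.

carry_out:
  moves: "0 0 2 0 0 0 10;0 0 2 0 0 0 22;0 0 2 0 0 0 26;0 0 2 0 0 0 30;0 0 2 0 0 0 40;0 0 2 0 0 0 60;0 0 2 0 0 0 70;0 0 2 0 0 0 70;0 0 -15 0 0 0 70;0 0 -40 0 0 0 70;0 0 -80 0 0 0 70;0 0 -120 0 0 0 70;0 0 -150 0 0 0 70;0 0 -150 0 0 0 70"

```text
time: 17.75
ee_pos: [0.6386, 0.2075, 0.2801]
tcp_rot: [179.5, 0.4, 168.1]
wrist_force: [0.5, 0.6, 0.2]
opening: 0.0697
grasp_force: 0.0
```

Run:
```python
from workcell import bot
from h import *
o=bot.get_obs(); print(o["time"],o["ee_pos"],o["wrist_force"],o["opening"]); w=bot.camera("wrist"); s=bot.camera("scene")
print("grip px exp",proj(s,[[.639,.2068,.123],[.639,.2068,.097],[.639,.2068,.147]]))
a=cv2.resize(s["img"][130:230,330:450],None,fx=3.3,fy=3.3,interpolation=cv2.INTER_CUBIC)
b=np.zeros((a.shape[0],400,3),np.uint8); b[:250]=cv2.resize(w["img"],(400,250))
cv2.imwrite("pics/p5.png",np.hstack([a,b])[:,:,::-1])
```

```text
17.75 [0.63859897 0.20748401 0.28013101] [0.53677857 0.61733699 0.1768225 ] 0.06974488040206457
grip px exp [[417.44941588 172.81535424]
 [415.35326725 180.48096099]
 [419.45669261 165.4747517 ]]
```

View pics/p5.png

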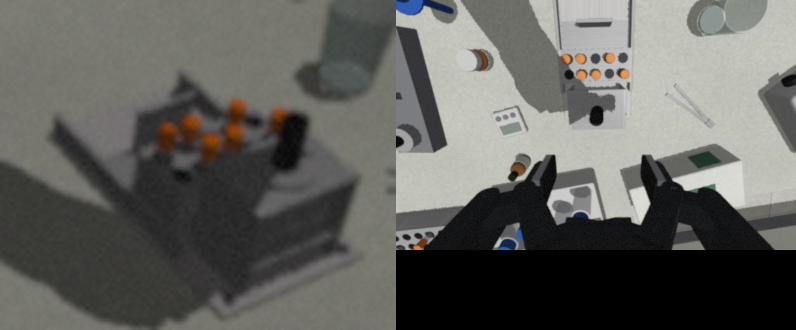

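The pin stands upright with its grip at full-image (418,172); expected (417,173) when the collar is on the bracket. The gripper is clear, so I'm handing in.

```bash
python3 -c "
from workcell import bot
print(bot.job_done())"
```

```text
the job is handed in; nothing more can be done
None
```

The tray is home, the long pin is down through all three holes with its collar on the bracket (last camera check; no verdict came back), the two short pins weren't touched, and I handed the job in at about 18 s; I viewed 12 pictures, two over the limit of 10.

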